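Hang the red house-key fob between its neighbours

ROBOT

A 6-joint arm with a two-finger parallel gripper is mounted at the origin on the work surface. World frame = base frame: x ahead of the robot, y to its left, z up, the work surface at z = 0. Lengths are in mm, angles in rad, forces in N, time in s.
With the tool pointing down it reaches from about 375 to 900 mm from the base axis. Payload 3.1 kg.
Tool frame: the origin (TCP) lies at the very end of the fingers, on their centre line; the grasp point (between the pads) lies 19 mm behind it; z points along the fingers, y is the line along which they close (so a half turn about z gives the same grasp; the last joint's range is limited). The gripper opens to 85 mm and grips with 20 to 120 N. Pads are 22 mm wide; open, the fingers measure 114 mm over their backs; the gripper's body (76 mm by 85 mm) begins 54 mm behind the grasp point. The pads swing forward as they close: fully open they stand 13 mm farther back than shut.
Start: joints at [-1.464, 0.527, 1.433, -0, 1.181, -0.178], TCP at [176.227, -599.617, 231.31] pointing down, gripper open.
Joint ranges: [-3.08, 3.08], [-0.75, 2.2], [0.22, 2.44], [-1.43, 4.57], [0, 2.65], [-2.85, 2.85]. Speed limits (rad/s): [2.79, 2.79, 3.14, 3.14, 3.14, 3.14].

INTERFACE

Orientations are given as a unit quaternion [w, x, y, z].
In Python, from station import robot gives the robot as it stands.
- The arm moves only by the tool drive_tool, never from a script. Its argument "motion" is a list of rows, each an object with "grip": the opening, from 0 (shut) to 1 (fully open); "delta_pos": the shift along the world's x, y, z in cm, a list of three; "turn": the turn, a rotation vector about the world's x, y, z in units of 6 degrees (1.0 is 6 degrees), a list of three. A call has 1 to 5 rows; each row shifts and turns the commanded pose from where the row before left it; what a row does not reach is not made up. A row lasts 1/12 s, in which the tool goes at most 41.7 mm and 7.16 degrees, less where a joint would pass 70% of its speed; a pose out of reach is approached as far as the arm can. A call is refused whole if a number of a shift passes 4.17 or a number of a turn 1, either way. A call with a gripper value outside its range is refused whole. The fingers move at their own pace and stop on an object; "squeeze" is the grip in N (left out, the last holds). Time passes only in rows, so rows that do not move let the fingers close. It gives the time, the measured TCP pose, the force, the opening and the grip force at its end, in the units of the state.
- robot.sense(): the state, without advancing time (a new reading comes with each control period).
- robot.grab_frame(name): name is "scene" or "top"; returns a dict with "frame" (480x640x3 uint8, blue, green, red), "fx", "fy", "cx", "cy" (pixels), "R" (3x3) and "t" (3): a world point X has camera coordinates R X + t. Camera axes: x right, y down, z forward; pixel columns grow to the right and rows downward; lengths in mm; the calibration is good to about 2 mm. A picture is of the moment at which its call begins. There is no depth.
- robot.sign_off(): hands the job in; it is judged then, once.
The state is a dict: "clock": time; "qpos": joint angles; "joint_velocities": joint speeds; "tau": joint torques, N m; "position": TCP position; "eef_rot": TCP orientation; "wrist_force": force on the tool from outside, world axes, zero at the start; "torque": the same for the moment, N m; "grip_width": opening from 0.0 (shut) to 1.0 (fully open); "grip_force": force on a finger pad.
Only numpy, scipy, OpenCV 4.12 (cv2) and the standard library are available. Lean on these libraries where they do the work, as an engineer would, in place of code of your own. Each camera call takes 0.05 s, during which the arm holds its last target. There are 200 camera calls.

TASK

Pick up the red house-shaped key fob from its cork coaster and hang it by its hook on the rail along the step shelf's edge, in the gap between the blue and the yellow fob, with the house on the same side of the rail as theirs. Lower it in gently, without dropping it, leave the blue and yellow fobs hanging where they are, and let go of it.

Things in the scene. Friction and masses are not known exactly. Their poses are not given: they have to be found in the camera images.
- fob_red: Red house-shaped key fob, ~70 g, upright on a 6 mm cork coaster (a green one on the other is not wanted). Origin: centre of underside; z up, y across, x back to front (key side). House 24 (x) x 34 (y) mm, roof to z 68. Steel hook behind it: slot x -36 to -12, open downward, crown underside z 90, tip down to z 68. Thumb tab to grip: centre x -16, y 0, 12 thick (x), 20 wide (y), z 95 to 130 (top).
- rail: Fixed pine step shelf with a dark steel hook rail: upright strip 6 mm thick in x, 280 long in y, z 45 to 130 mm. Origin on the work surface below the strip's mid-plane, mid-length; z up, y along the strip, x towards the side where the houses hang. Pine board (top z 90, 300 x 100) behind it, x -3 to -103. A hung fob straddles the strip's top edge, axes parallel to the rail's, origin at z 40.
- fob_blue: Blue fob, same shape, size and axes as the red; loose, hanging on the rail, hook over the strip's top edge, back of the house flat against the strip (origin at x 15 mm in the rail's frame). Its centre is 95 to 105 mm from the yellow fob's along the rail: 61 to 71 mm clear between the houses. Either colour may be on the left.
- fob_yellow: Yellow fob, same shape, size and axes as the red; loose, hanging on the rail as the blue one does, on the other side of the gap.
There are look-alikes about, which are no part of the job. Of the things like the fob_red, leave any that is turquoise; of the rest the smaller one is meant.

How it is judged (in metres and radians):
On the way:
1. the red fob is lifted clear of its coaster (underside above 80 mm) (height (world z) of fob_red above 0.08 m), for 0.1 s.
At the end, for the whole second after the job is handed in: The red fob hangs still on the rail by its hook (origin 28 to 52 mm above the surface and 4 to 42 mm in front of the rail's mid-plane, within 20 degrees of upright), between the blue and the yellow fob (less than 80 mm from each), which still hang within 20 mm of where they were; it has been let go (z of fob_red in the frame of rail between 0.028 and 0.052 m and x of fob_red in the frame of rail between 0.004 and 0.042 m and horizontal distance between fob_red and fob_blue below 0.08 m and horizontal distance between fob_red and fob_yellow below 0.08 m and angle between fob_red's own z axis and vertical below 0.35 rad and linear speed of fob_red below 0.03 m/s and distance of each of fob_blue, fob_yellow from where it was at the start of the episode below 0.02 m); the robot touches nothing.
It fails at once if the blue or the yellow fob is shifted by more than 20 mm or knocked off (distance of any of fob_blue, fob_yellow from where it was at the start of the episode above 0.02 m).
It fails at once if the red fob is dropped (out of the fingers and moving faster than 0.6 m/s) (contact force between fob_red and the fingers below 0.05 N and linear speed of fob_red above 0.6 m/s).
It also fails if it takes over 38 s, if anything falls off the work surface, if the arm or the gripper's body presses on something with over 40 N, if the wrist force passes 120 N, or if a joint passes its speed limit or range.

## Working session

There is one attempt and no reset: what is moved stays moved. The work goes in short steps, Python scripts to look and compute and a tool call to move; the robot and the scene stay as the last step left them, time stands still between calls to the robot, and variables do not carry over. Pictures are saved under pics/ and viewed, at most 10 in all, crops included, and the job is handed in when it is done.

Besides the shell and the picture viewer there is one more tool, called after "Call:" as name(argument=value, ...) on one line, values as JSON. drive_tool: Moves the arm, as the interface text tells. Its arguments: {"type":"object","properties":{"motion":{"type":"array"},"squeeze":{"type":"number"}},"required":["motion"]}

```bash
mkdir -p pics; python3 - <<'E'
from station import robot
import cv2,pickle
d={}
for n in("scene","top"):
    f=robot.grab_frame(n);d[n]=f;cv2.imwrite(f"pics/{n}0.png",f["frame"])
    print(n,f["fx"],f["fy"],f["cx"],f["cy"],f["R"],f["t"])
pickle.dump(d,open("f0.pkl","wb"))
s=robot.sense();print(s["position"],s["eef_rot"],s["grip_width"],s["clock"])
E
```

```text
scene 473.7297674238362 473.7297674238362 321.11084516491906 240.47778903983527 [[ 0.74347332  0.66842682  0.02128397]
 [ 0.40855869 -0.42877231 -0.80575065]
 [-0.52945937  0.60774986 -0.59187235]] [-363.69247479 -191.75213468 1198.91750136]
top 465.83425990868966 465.83425990868966 314.38386577728625 233.2186513684561 [[ 0.02192279 -0.99973972  0.00631559]
 [-0.99814508 -0.02224582 -0.05667032]
 [ 0.05679606 -0.0050615  -0.99837297]] [-118.21559258  542.55082454  911.99600775]
[ 176.17275884 -598.95816007  230.4220312 ] [-1.00312132e-03  9.89806521e-01  1.42415042e-01  3.61717335e-05] 0.9974259734041437 0.1
```

View pics/scene0.png

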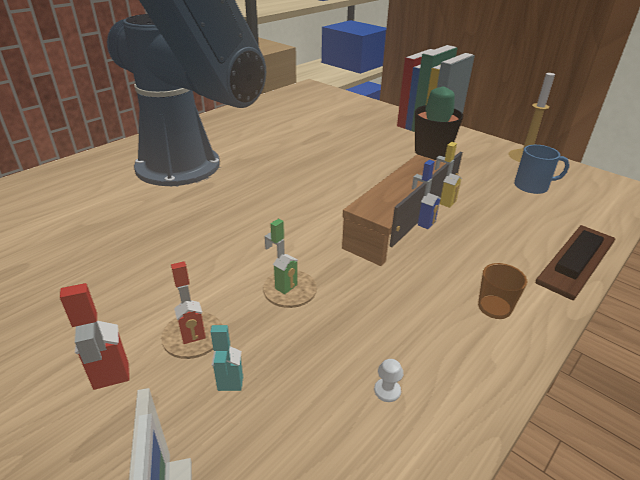

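View pics/top0.png

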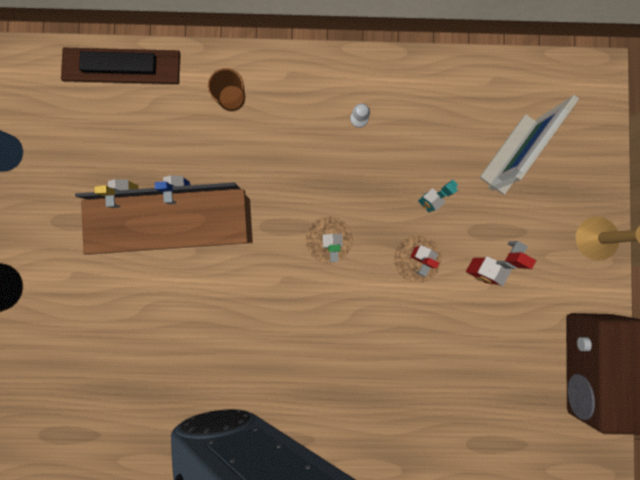

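Scene: the red fob stands on its coaster at about (188,310), with a large red look-alike at (95,340), turquoise at (227,355) and green at (285,265). The blue (428,205) and yellow (450,185) fobs are on the rail. In the top view red is at (425,258), blue at (172,183) and yellow at (115,187). The houses face image-up (+x world). I'll zoom in on these.

```bash
python3 - <<'E'
import cv2,pickle,numpy as np
d=pickle.load(open("f0.pkl","rb"))
def c(n,x,y,w,h): return cv2.resize(d[n]["frame"][y:y+h,x:x+w],(400,300),interpolation=cv2.INTER_CUBIC)
m=np.vstack([np.hstack([c("top",385,228,80,60),c("top",70,155,200,150)]),np.hstack([c("scene",130,250,120,120*3//4+30)[:,:],c("scene",370,130,120,120*3//4+30)])])
cv2.imwrite("pics/m.png",m)
E
```

```text
(no output)
```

View pics/m.png

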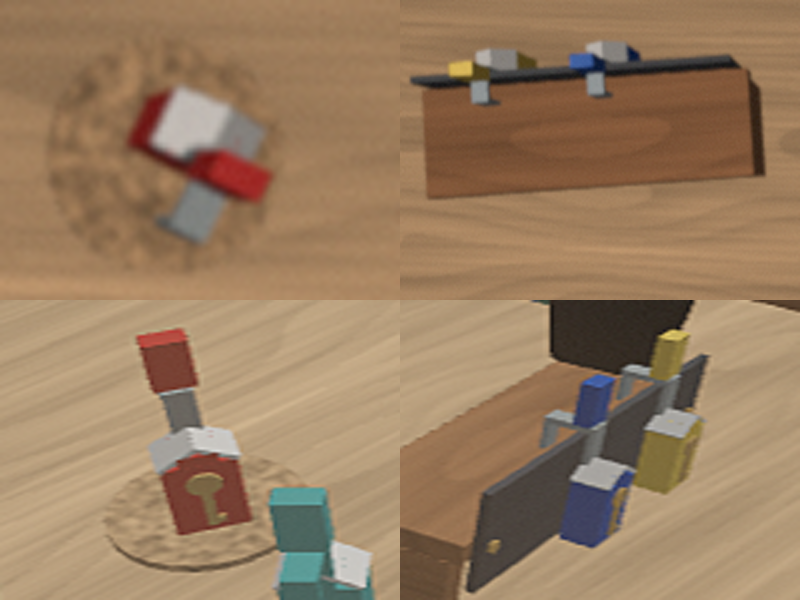

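```bash
cat >h.py <<'E'
import cv2,numpy as np
def cam(f):
    R=np.array(f["R"]);t=np.array(f["t"]);return R,t,-R.T@t
def ray(f,p):
    R,t,C=cam(f);v=R.T@np.array([(p[0]-f["cx"])/f["fx"],(p[1]-f["cy"])/f["fy"],1]);return C,v/np.linalg.norm(v)
def onz(f,p,z):
    C,v=ray(f,p);return (C+v*(z-C[2])/v[2]).round(1)
def tri(fs,ps):
    A=0;b=0
    for f,p in zip(fs,ps):
        C,v=ray(f,p);M=np.eye(3)-np.outer(v,v);A=A+M;b=b+M@C
    return np.linalg.solve(A,b).round(1)
def proj(f,X):
    R,t,C=cam(f);c=R@np.array(X)+t;return np.array([f["fx"]*c[0]/c[2]+f["cx"],f["fy"]*c[1]/c[2]+f["cy"]]).round(1)
def blobs(f,lo,hi,box,mina=8):
    x,y,w,h=box;hsv=cv2.cvtColor(np.ascontiguousarray(f["frame"][y:y+h,x:x+w]),cv2.COLOR_BGR2HSV)
    m=cv2.inRange(hsv,np.array(lo),np.array(hi))
    if lo[0]==0: m|=cv2.inRange(hsv,np.array([172,lo[1],lo[2]]),np.array([180,hi[1],hi[2]]))
    out=[]
    for c in cv2.findContours(m,cv2.RETR_EXTERNAL,cv2.CHAIN_APPROX_NONE)[0]:
        a=cv2.contourArea(c)
        if a>=mina:
            c=c+np.array([x,y]);out.append((a,cv2.boxPoints(cv2.minAreaRect(c)).round(1).tolist(),c))
    return out
E
python3 - <<'E'
from h import *;import pickle
d=pickle.load(open("f0.pkl","rb"));T,S=d["top"],d["scene"]
print(cam(T)[2],cam(S)[2])
for nm,f,lo,hi,box in [("redT",T,(0,150,60),(8,255,255),(395,235,55,50)),("redTbright",T,(0,150,135),(8,255,255),(395,235,55,50)),("redS",S,(0,120,60),(8,255,255),(165,250,50,100)),
 ("blT",T,(105,120,60),(130,255,255),(70,155,200,60)),("yeT",T,(22,130,100),(32,255,255),(70,155,200,60)),
 ("blS",S,(105,120,60),(130,255,255),(400,130,70,110)),("yeS",S,(22,110,80),(32,255,255),(430,130,40,90))]:
    for a,b,c in blobs(f,lo,hi,box): print(nm,a,b)
# rail top edge: dark pixels in the top view
g=T["frame"].max(2)
for x in range(80,240,20):
    col=g[175:205,x];r=np.where(col<75)[0]
    if len(r):print(x,175+r.min(),175+r.max(),end=' | ')
E
```

```text
[ 492.33826846 -101.49926558  942.00529202] [ 983.51575704 -567.75814117  562.84253679]
redT 113.0 [[409.79998779296875, 256.3999938964844], [415.0, 246.0], [441.0, 259.0], [435.79998779296875, 269.3999938964844]]
redTbright 53.5 [[426.3999938964844, 263.20001220703125], [429.20001220703125, 257.6000061035156], [439.20001220703125, 262.6000061035156], [436.3999938964844, 268.20001220703125]]
redS 593.5 [[176.39999389648438, 314.70001220703125], [199.5, 309.3999938964844], [206.1999969482422, 338.29998779296875], [183.10000610351562, 343.70001220703125]]
redS 295.0 [[170.3000030517578, 263.79998779296875], [184.5, 260.70001220703125], [189.5, 283.3999938964844], [175.39999389648438, 286.6000061035156]]
blT 70.5 [[155.0, 182.0], [167.0, 182.0], [167.0, 190.0], [155.0, 190.0]]
yeT 64.0 [[95.0, 186.0], [106.0, 186.0], [106.0, 193.0], [95.0, 193.0]]
blS 20.5 [[425.0, 163.0], [427.79998779296875, 158.0], [434.79998779296875, 162.0], [432.0, 167.0]]
yeS 258.0 [[437.6000061035156, 203.0], [446.70001220703125, 174.10000610351562], [460.70001220703125, 178.5], [451.6000061035156, 207.5]]
yeS 136.0 [[443.70001220703125, 160.3000030517578], [447.6000061035156, 140.89999389648438], [456.1000061035156, 142.60000610351562], [452.20001220703125, 162.0]]
80 194 197 | 100 194 197 | 120 191 196 | 140 190 195 | 160 190 193 | 180 187 192 | 200 186 191 | 220 185 189 |
```

```bash
python3 - <<'E'
from h import *;import pickle
d=pickle.load(open("f0.pkl","rb"));T,S=d["top"],d["scene"]
b=np.array([[426.4,263.2],[429.2,257.6],[439.2,262.6],[436.4,268.2]])
P=np.array([onz(T,p,136) for p in b]);print(P,P.mean(0));v=P[1]-P[2];print("tab yaw",np.degrees(np.arctan2(-v[0],v[1])), np.linalg.norm(v))
a1,a2=onz(S,(183,344),6),onz(S,(206.5,338.5),6);v=a2-a1;print("house front bottom",a1,a2,"yaw",np.degrees(np.arctan2(-v[0],v[1])),np.linalg.norm(v))
yw=np.arctan2(-v[0],v[1]);m=(a1+a2)/2;print("tab from house",m[:2]-28*np.array([np.cos(yw),np.sin(yw)]))
print("tab top scene: ",onz(S,(177.3,262),136), tri([T,S],[(432.8,263),(177.3,262)]))
r=[onz(T,(x,y-.5),130) for x,y in [(80,194),(100,193.5),(120,191.5),(140,190),(160,189),(180,187),(200,186),(220,185)]]
r=np.array(r);k=np.polyfit(r[:,1],r[:,0],1);print("rail front edge x=",k,"deg",np.degrees(np.arctan(-k[0])),r[:,:2])
print("end strip",onz(T,(238,184.5),130),onz(T,(76,194),130))
# same in scene: front top edge: crop pts (487,492)->(706,357)
for p in [(487,492),(706,357)]: print("scene edge",onz(S,(370+(p[0]-400)*.3,130+(p[1]-300)*.4),130))
# fob tabs
for n,bx in (("bl",(155,182,167,190)),("ye",(95,186,106,193))): print(n,onz(T,((bx[0]+bx[2])/2,(bx[1]+bx[3])/2),160))
print("cam",cam(T)[2])
E
```

```text
[[ 490.6 -300.4  136. ]
 [ 500.4 -305.2  136. ]
 [ 492.1 -322.6  136. ]
 [ 482.3 -317.8  136. ]] [ 491.35 -311.5   136.  ]
tab yaw -25.501678539322924 19.27822605946928
house front bottom [ 511.  -338.2    6. ] [ 528.  -307.2    6. ] yaw -28.739795291688043 35.35533905932738
tab from house [ 494.94925256 -309.23668689]
tab top scene:  [ 488.3 -308.7  136. ] [ 491.3 -310.5  138.8]
rail front edge x= [-9.21139650e-02  6.26611304e+02] deg 5.262889782815286 [[599.  305.7]
 [600.6 270.9]
 [604.9 236.2]
 [608.4 201.4]
 [611.  166.5]
 [615.3 131.7]
 [617.8  96.7]
 [620.4  61.8]]
end strip [621.1  30.3 130. ] [597.9 312.6 130. ]
scene edge [624.3  38.5 130. ]
scene edge [602.4 310.6 130. ]
bl [610.9 155.1 160. ]
ye [602.6 256.6 160. ]
cam [ 492.33826846 -101.49926558  942.00529202]
```

Call:
drive_tool(motion=[{"grip":1,"delta_pos":[0,0,4],"turn":[0,0,0]},{"grip":1,"delta_pos":[0,0,4],"turn":[0,0,0]},{"grip":1,"delta_pos":[2.8,2.6,0],"turn":[0,0,1]},{"grip":1,"delta_pos":[2.8,2.6,0],"turn":[0,0,1]},{"grip":1,"delta_pos":[2.8,2.6,0],"turn":[0,0,1]}], squeeze=30)

```text
clock: 0.52
position: [260.6, -521.1, 311.7]
eef_rot: [0.0, 0.955, 0.297, 0.0]
wrist_force: [1.8, 0.7, -1.3]
grip_width: 0.996
grip_force: 0.0
```

Call:
drive_tool(motion=[{"grip":1,"delta_pos":[2.9,2.6,0],"turn":[0,0,1]},{"grip":1,"delta_pos":[2.9,2.6,0],"turn":[0,0,1]},{"grip":1,"delta_pos":[2.9,2.6,0],"turn":[0,0,1]},{"grip":1,"delta_pos":[2.9,2.6,0],"turn":[0,0,1]},{"grip":1,"delta_pos":[2.9,2.6,0],"turn":[0,0,0.8]}])

```text
clock: 0.93
position: [406.1, -389.9, 311.0]
eef_rot: [-0.0, 0.851, 0.526, -0.0]
wrist_force: [0.8, 0.3, 0.3]
grip_width: 0.998
grip_force: 0.0
```

Call:
drive_tool(motion=[{"grip":1,"delta_pos":[2.9,2.6,0],"turn":[0,0,0]},{"grip":1,"delta_pos":[2.9,2.7,0],"turn":[0,0,0]},{"grip":1,"delta_pos":[2.8,2.6,0],"turn":[0,0,0]},{"grip":1,"delta_pos":[0,0,-4],"turn":[0,0,0]},{"grip":1,"delta_pos":[0,0,-4],"turn":[0,0,0]}])

```text
clock: 1.35
position: [494.6, -311.8, 232.8]
eef_rot: [0.004, 0.851, 0.526, 0.001]
wrist_force: [0.1, 0.2, -1.4]
grip_width: 0.997
grip_force: 0.0
```

Call:
drive_tool(motion=[{"grip":1,"delta_pos":[0,0,-4],"turn":[0,0,0]},{"grip":1,"delta_pos":[0,0,-3],"turn":[0,0,0]},{"grip":1,"delta_pos":[0,0,0],"turn":[0,0,0]}])

```text
clock: 1.6
position: [487.4, -308.8, 154.7]
eef_rot: [-0.007, 0.852, 0.524, -0.002]
wrist_force: [0.0, 0.8, -0.7]
grip_width: 1.003
grip_force: 0.0
```

```bash
python3 - <<'E'
from station import robot
from h import *
s=robot.sense();print(s["position"],s["eef_rot"])
f=robot.grab_frame("scene");g=robot.grab_frame("top")
a=cv2.resize(f["frame"][215:365,110:260],(600,600),interpolation=cv2.INTER_CUBIC)
cv2.imwrite("pics/g.png",a)
E
```

```text
[ 487.36772812 -308.78631655  154.65652214] [-0.00730154  0.85174074  0.52390887 -0.0019764 ]
```

View pics/g.png

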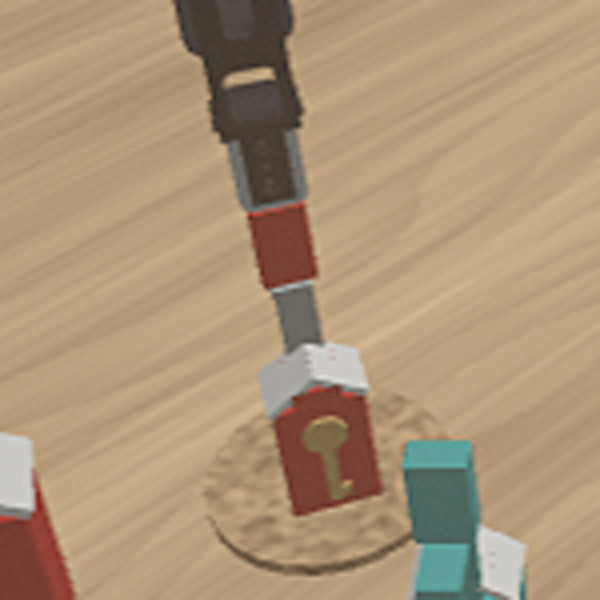

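The front finger is lined up on the red tab: both are at about (275,205) in the crop. The lateral fit is good, so I'll settle, centre and descend.

Call:
drive_tool(motion=[{"grip":1,"delta_pos":[0,0,-0.8],"turn":[0,0,0]},{"grip":1,"delta_pos":[0,0,0],"turn":[0,0,0]},{"grip":1,"delta_pos":[0,0,0],"turn":[0,0,0]}])

```text
clock: 1.95
position: [491.9, -313.4, 154.9]
eef_rot: [0.001, 0.852, 0.524, 0.0]
wrist_force: [0.8, 0.6, -0.5]
grip_width: 0.995
grip_force: 0.0
```

Call:
drive_tool(motion=[{"grip":1,"delta_pos":[0.05,0.2,-1.6],"turn":[0,0,0]},{"grip":1,"delta_pos":[0,0,-1.6],"turn":[0,0,0]},{"grip":0.6,"delta_pos":[0,0,-1.4],"turn":[0,0,0]},{"grip":0.4,"delta_pos":[0,0,0],"turn":[0,0,0]},{"grip":0.35,"delta_pos":[0,0,0],"turn":[0,0,0]}])

```text
clock: 2.37
position: [491.9, -310.8, 108.0]
eef_rot: [0.0, 0.852, 0.524, 0.0]
wrist_force: [0.8, -0.5, -0.1]
grip_width: 0.599
grip_force: 0.0
```

Call:
drive_tool(motion=[{"grip":0.3,"delta_pos":[0,0,0],"turn":[0,0,0]},{"grip":0.25,"delta_pos":[0,0,0],"turn":[0,0,0]},{"grip":0.22,"delta_pos":[0,0,0],"turn":[0,0,0]}])

```text
clock: 2.62
position: [492.3, -311.2, 108.5]
eef_rot: [0.001, 0.852, 0.524, 0.0]
wrist_force: [-0.1, -0.8, 0.3]
grip_width: 0.224
grip_force: 0.0
```

```bash
python3 - <<'E'
from station import robot
from h import *
f=robot.grab_frame("scene");g=robot.grab_frame("top")
a=cv2.resize(f["frame"][235:360,130:230],(400,500),interpolation=cv2.INTER_CUBIC)
b=cv2.resize(g["frame"][210:310,385:465],(400,500),interpolation=cv2.INTER_CUBIC)
cv2.imwrite("pics/g2.png",np.hstack([a,b]))
E
```

```text
(no output)
```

View pics/g2.png

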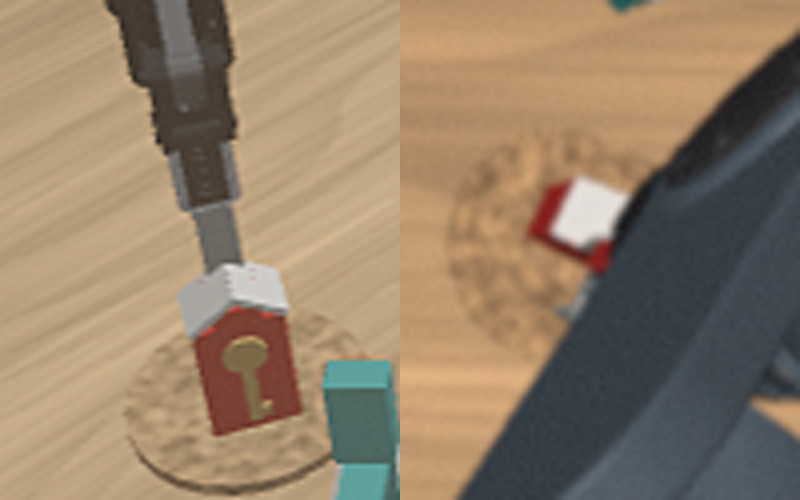

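The fob is still upright and undisturbed, and the finger covers the tab (crop about (205,190)). Closing the gripper.

Call:
drive_tool(motion=[{"grip":0.16,"delta_pos":[0,0,0],"turn":[0,0,0]},{"grip":0.1,"delta_pos":[0,0,0],"turn":[0,0,0]},{"grip":0,"delta_pos":[0,0,0],"turn":[0,0,0]},{"grip":0,"delta_pos":[0,0,0],"turn":[0,0,0]}], squeeze=40)

```text
clock: 3.05
position: [492.0, -310.8, 107.8]
eef_rot: [0.0, 0.852, 0.524, 0.0]
wrist_force: [-0.4, -0.1, 5.3]
grip_width: 0.137
grip_force: 39.6
```

Call:
drive_tool(motion=[{"grip":0,"delta_pos":[0,0,1],"turn":[0,0,0]},{"grip":0,"delta_pos":[0,0,2],"turn":[0,0,0]},{"grip":0,"delta_pos":[0,0,3],"turn":[0,0,0]},{"grip":0,"delta_pos":[0,0,4],"turn":[0,0,0]},{"grip":0,"delta_pos":[0,0,4],"turn":[0,0,0]}])

```text
clock: 3.47
position: [490.8, -309.8, 248.0]
eef_rot: [-0.002, 0.852, 0.524, -0.0]
wrist_force: [0.7, -0.1, -1.2]
grip_width: 0.132
grip_force: 39.0
```

Call:
drive_tool(motion=[{"grip":0,"delta_pos":[0,0,3],"turn":[0,0,0]},{"grip":0,"delta_pos":[0,0,3],"turn":[0,0,0]},{"grip":0,"delta_pos":[0.6,2.0,0],"turn":[0,0,0.5]},{"grip":0,"delta_pos":[0.8,3.5,0],"turn":[0,0,0.5]},{"grip":0,"delta_pos":[0.9,3.7,0],"turn":[0,0,0.5]}])

```text
clock: 3.88
position: [514.5, -218.8, 308.3]
eef_rot: [0.001, 0.808, 0.589, 0.0]
wrist_force: [-0.3, 0.6, -2.2]
grip_width: 0.134
grip_force: 39.1
```

Call:
drive_tool(motion=[{"grip":0,"delta_pos":[0.9,3.7,0],"turn":[0,0,0.5]},{"grip":0,"delta_pos":[0.9,3.7,0],"turn":[0,0,0.5]},{"grip":0,"delta_pos":[0.9,3.7,0],"turn":[0,0,0.5]},{"grip":0,"delta_pos":[0.9,3.7,0],"turn":[0,0,0.5]},{"grip":0,"delta_pos":[0.9,3.7,0],"turn":[0,0,0.5]}])

```text
clock: 4.3
position: [559.3, -31.7, 307.5]
eef_rot: [-0.0, 0.723, 0.69, -0.0]
wrist_force: [0.6, -0.3, -0.7]
grip_width: 0.132
grip_force: 39.1
```

Call:
drive_tool(motion=[{"grip":0,"delta_pos":[0.9,3.7,0],"turn":[0,0,0.5]},{"grip":0,"delta_pos":[0.9,3.7,0],"turn":[0,0,0.5]},{"grip":0,"delta_pos":[0.9,3.7,0],"turn":[0,0,0.3]},{"grip":0,"delta_pos":[0.9,3.7,0],"turn":[0,0,0]},{"grip":0,"delta_pos":[0.9,3.0,0],"turn":[0,0,0]}])

```text
clock: 4.72
position: [604.1, 147.2, 307.4]
eef_rot: [-0.001, 0.675, 0.738, -0.0]
wrist_force: [0.4, -0.6, -0.5]
grip_width: 0.135
grip_force: 39.1
```

Call:
drive_tool(motion=[{"grip":0,"delta_pos":[0.9,2.0,0],"turn":[0,0,0]},{"grip":0,"delta_pos":[0,0,0],"turn":[0,0,0]},{"grip":0,"delta_pos":[0,0,0],"turn":[0,0,0]},{"grip":0,"delta_pos":[0,0,0],"turn":[0,0,0]}])

```text
clock: 5.05
position: [613.1, 163.9, 307.0]
eef_rot: [-0.0, 0.676, 0.737, -0.001]
wrist_force: [-0.3, 0.0, -0.5]
grip_width: 0.13
grip_force: 39.1
```

```bash
python3 - <<'E'
from station import robot
from h import *
import pickle
f=robot.grab_frame("scene");g=robot.grab_frame("top");pickle.dump({"scene":f,"top":g},open("f1.pkl","wb"))
a=cv2.resize(f["frame"][60:260,350:510],(400,500),interpolation=cv2.INTER_CUBIC)
b=cv2.resize(g["frame"][120:270,50:170],(400,500),interpolation=cv2.INTER_CUBIC)
cv2.imwrite("pics/p1.png",np.hstack([a,b]))
s=robot.sense();print(s["position"],s["eef_rot"])
E
```

```text
[613.27361498 163.16124572 307.3075368 ] [-1.37616364e-04  6.76254738e-01  7.36667707e-01 -4.46444714e-04]
```

View pics/p1.png

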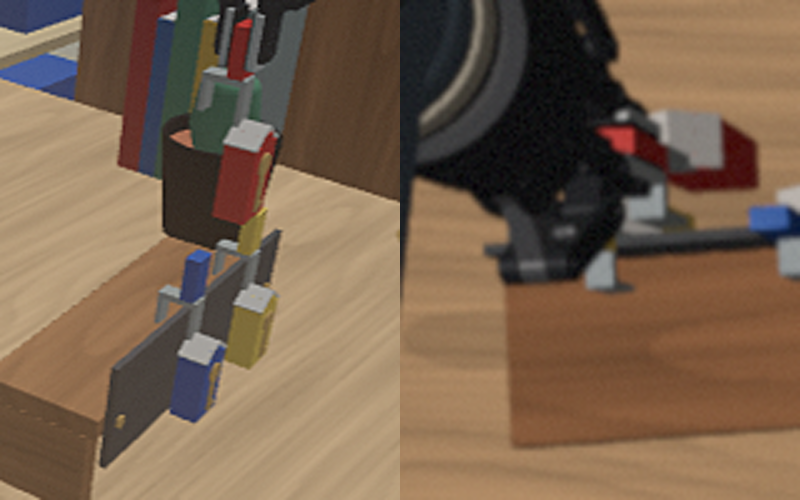

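The scene crop shows the red fob held upright, facing the same way as the others, with its hook behind. It's too far along −y: red is at (245,150) and the gap mid is around (225,290). It needs +4.2 cm in y, then down to just above the strip to check x.

Call:
drive_tool(motion=[{"grip":0,"delta_pos":[0.1,2.2,0],"turn":[0,0,0]},{"grip":0,"delta_pos":[0,2.0,0],"turn":[0,0,0]},{"grip":0,"delta_pos":[0,0,-3],"turn":[0,0,0]},{"grip":0,"delta_pos":[0,0,-3],"turn":[0,0,0]},{"grip":0,"delta_pos":[0,0,0],"turn":[0,0,0]}])

```text
clock: 5.57
position: [610.5, 204.7, 241.5]
eef_rot: [-0.004, 0.676, 0.737, -0.005]
wrist_force: [-0.8, -1.6, -1.7]
grip_width: 0.132
grip_force: 39.3
```

Call:
drive_tool(motion=[{"grip":0,"delta_pos":[0,0,0],"turn":[0,0,0]},{"grip":0,"delta_pos":[0,0,0],"turn":[0,0,0]}])

```text
clock: 5.73
position: [615.7, 205.6, 248.7]
eef_rot: [0.001, 0.676, 0.737, 0.001]
wrist_force: [0.9, 0.3, 0.6]
grip_width: 0.133
grip_force: 39.3
```

```bash
python3 - <<'E'
from station import robot
from h import *
import pickle
f=robot.grab_frame("scene");g=robot.grab_frame("top");pickle.dump({"scene":f,"top":g},open("f2.pkl","wb"))
a=cv2.resize(f["frame"][80:260,370:490],(400,600),interpolation=cv2.INTER_CUBIC)
b=cv2.resize(g["frame"][140:230,70:190],(400,300),interpolation=cv2.INTER_CUBIC)
cv2.imwrite("pics/p2.png",np.hstack([a,np.vstack([b,b*0])]))
s=robot.sense();p=s["position"];print(p,s["eef_rot"])
c=lambda x,y,z:proj(f,(x,y,z))
th=np.radians(4.9);ex=np.array([np.cos(th),np.sin(th)]);ey=np.array([-np.sin(th),np.cos(th)])
o=p[:2]+16*ex;z0=p[2]-102
# predicted fob features vs seen: house front bottom corners, tab top centre (scene px)
for n,(x,y,z) in {"front bot L(-y)":(12,-17,0),"front bot R":(12,17,0),"tab top":(-16,0,130),"back bot -y":(-12,-17,0),"tip":(-38,0,68)}.items():
    q=c(*(o+x*ex+y*ey),z0+z);print(n,q,"crop",((q-[370,80])*400/120).round(0))
E
```

```text
[616.22959158 205.92080566 249.70326113] [0.00134346 0.67611513 0.73679292 0.00164757]
front bot L(-y) [453.4 171.5] crop [278. 305.]
front bot R [460.8 165. ] crop [303. 283.]
tab top [456.4  97.2] crop [288.  57.]
back bot -y [441.6 167.7] crop [239. 292.]
tip [439.  127.4] crop [230. 158.]
```

View pics/p2.png

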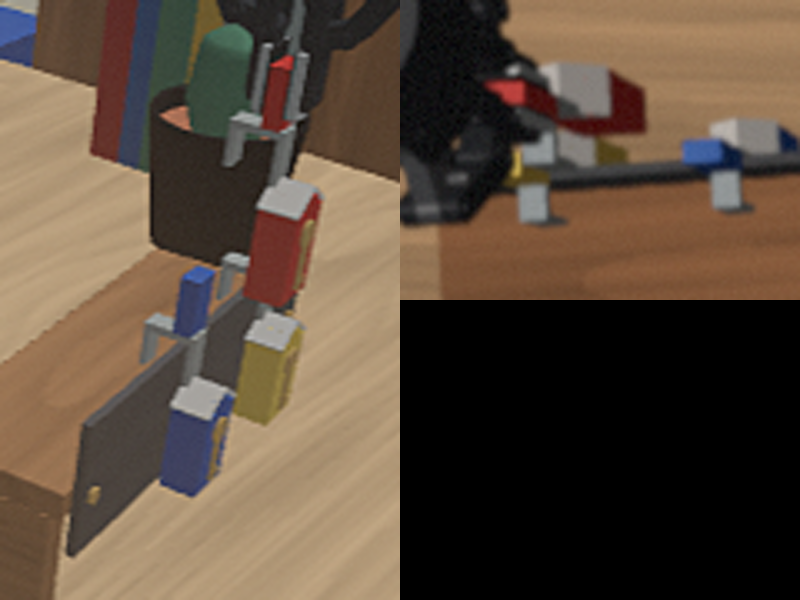

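Red is held upright with its features within about 2 px of prediction: front bottom corner at crop (285,306) versus (278,305). Both are consistent with x about 8–10 mm ahead of the mid-plane, inside the ±9 mm slot tolerance, so I'll lower slowly.

Call:
drive_tool(motion=[{"grip":0,"delta_pos":[0,0,-1.2],"turn":[0,0,0]},{"grip":0,"delta_pos":[0,0,-1.2],"turn":[0,0,0]},{"grip":0,"delta_pos":[0,0,-1.2],"turn":[0,0,0]},{"grip":0,"delta_pos":[0,0,-1.2],"turn":[0,0,0]},{"grip":0,"delta_pos":[0,0,0],"turn":[0,0,0]}])

```text
clock: 6.25
position: [612.8, 206.0, 196.1]
eef_rot: [-0.002, 0.676, 0.737, -0.002]
wrist_force: [-0.4, 0.1, -2.0]
grip_width: 0.132
grip_force: 39.3
```

Call:
drive_tool(motion=[{"grip":0,"delta_pos":[0,0,-1.0],"turn":[0,0,0]},{"grip":0,"delta_pos":[0,0,-1.0],"turn":[0,0,0]},{"grip":0,"delta_pos":[0,0,0],"turn":[0,0,0]},{"grip":0,"delta_pos":[0,0,0],"turn":[0,0,0]},{"grip":0,"delta_pos":[0,0,0],"turn":[0,0,0]}])

```text
clock: 6.67
position: [615.0, 206.4, 179.4]
eef_rot: [0.0, 0.676, 0.737, 0.0]
wrist_force: [0.4, 0.0, -0.1]
grip_width: 0.136
grip_force: 39.3
```

```bash
python3 - <<'E'
from station import robot
from h import *
f=robot.grab_frame("scene");g=robot.grab_frame("top")
a=cv2.resize(f["frame"][110:260,385:485],(400,600),interpolation=cv2.INTER_CUBIC)
b=cv2.resize(g["frame"][150:220,90:190],(400,280),interpolation=cv2.INTER_CUBIC)
cv2.imwrite("pics/p3.png",np.hstack([a,np.vstack([b,np.zeros((320,400,3),np.uint8)])]))
s=robot.sense();print(s["position"],s["wrist_force"])
E
```

```text
[615.18935786 206.49774873 179.89147867] [ 0.49486573 -0.25575582 -0.24905754]
```

View pics/p3.png

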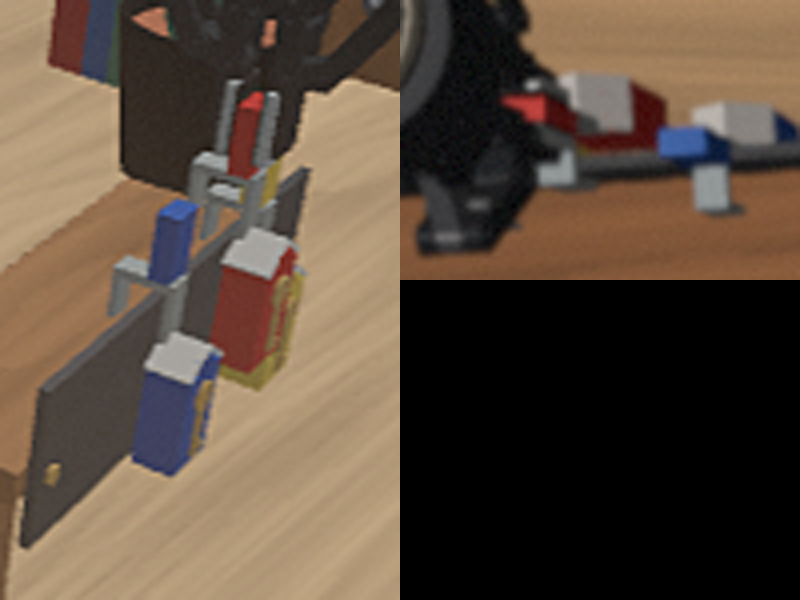

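```bash
python3 - <<'E'
from h import *;import pickle
S=pickle.load(open("f2.pkl","rb"))["scene"]
px=lambda x,y:(385+x/4,110+y/4)
th=np.radians(4.9);ex=np.array([np.cos(th),np.sin(th),0])
e1,e2=onz(S,px(42,385),130),onz(S,px(305,168),130);print("edge",e1,e2)
def rx(P): # distance behind/ahead of the front top edge in this view
    u=(e2-e1)/np.linalg.norm(e2-e1); d=P-e1; n=np.array([u[1],-u[0],0]); return d@n, d@u
for n,p,z in [("blue tip",px(115,314),108),("red tip",px(208,236),146),("blue tab top mid",px(178,207),170),("red tab top",px(252,100),208),("red house bottom -y front",px(253,377),78),("blue front bottom",px(170,473),40)]:
    P=onz(S,p,z);print(n,P,np.round(rx(P),1))
E
```

```text
edge [622.6  39.2 130. ] [599.7 313.2 130. ]
blue tip [592.8 147.8 108. ] [-20.7 110.7]
red tip [616.7 181.5 146. ] [  6.  142.3]
blue tab top mid [613.1 153.5 170. ] [1.000e-01 1.147e+02]
red tab top [616.  201.9 208. ] [  7.  162.7]
red house bottom -y front [649.7 190.1  78. ] [ 39.6 148.1]
blue front bottom [639.1 142.2  40. ] [ 25.  101.3]
```

```bash
python3 - <<'E'
from h import *;import pickle
S=pickle.load(open("f2.pkl","rb"))["scene"]
px=lambda x,y:(385+x/4,110+y/4)
for p in [(195,205),(197,210)]: print(onz(S,px(*p),146))
print("expect tip xy if tab 616,206:", np.array([616,206])-23*np.array([np.cos(.0855),np.sin(.0855)]))
E
```

```text
[595.3 205.3 146. ]
[598.8 201.4 146. ]
expect tip xy if tab 616,206: [593.08401667 204.03589506]
```

Tip is behind the strip by about 8–10 mm. I misread the yellow hook's tip as red's at first. I'll shift 2 mm back to centre it and continue down.

Call:
drive_tool(motion=[{"grip":0,"delta_pos":[-0.2,0,-0.5],"turn":[0,0,0]},{"grip":0,"delta_pos":[0,0,-0.7],"turn":[0,0,0]},{"grip":0,"delta_pos":[0,0,-0.7],"turn":[0,0,0]},{"grip":0,"delta_pos":[0,0,-0.4],"turn":[0,0,0]},{"grip":0,"delta_pos":[0,0,0],"turn":[0,0,0]}])

```text
clock: 7.18
position: [611.6, 206.2, 154.6]
eef_rot: [-0.001, 0.676, 0.737, -0.001]
wrist_force: [1.0, 0.2, -1.2]
grip_width: 0.13
grip_force: 39.3
```

Call:
drive_tool(motion=[{"grip":0,"delta_pos":[0,0,-0.4],"turn":[0,0,0]},{"grip":0,"delta_pos":[0,0,-0.3],"turn":[0,0,0]},{"grip":0,"delta_pos":[0,0,0],"turn":[0,0,0]},{"grip":0,"delta_pos":[0,0,0],"turn":[0,0,0]},{"grip":0,"delta_pos":[0,0,0],"turn":[0,0,0]}])

```text
clock: 7.6
position: [612.9, 206.4, 149.5]
eef_rot: [0.0, 0.676, 0.737, 0.0]
wrist_force: [0.4, 1.1, -0.6]
grip_width: 0.136
grip_force: 39.3
```

Call:
drive_tool(motion=[{"grip":0,"delta_pos":[-0.2,0,-0.2],"turn":[0,0,0]},{"grip":0,"delta_pos":[-0.2,0,-0.2],"turn":[0,0,0]},{"grip":0,"delta_pos":[0,0,-0.1],"turn":[0,0,0]},{"grip":0,"delta_pos":[0,0,0],"turn":[0,0,0]},{"grip":0,"delta_pos":[0,0,0],"turn":[0,0,0]}])

```text
clock: 8.02
position: [608.7, 206.4, 144.3]
eef_rot: [-0.0, 0.676, 0.737, -0.0]
wrist_force: [0.4, -0.5, -0.4]
grip_width: 0.137
grip_force: 39.3
```

Call:
drive_tool(motion=[{"grip":0,"delta_pos":[0,0,-0.1],"turn":[0,0,0]},{"grip":0,"delta_pos":[0,0,-0.1],"turn":[0,0,0]},{"grip":0,"delta_pos":[0,0,0],"turn":[0,0,0]},{"grip":0,"delta_pos":[0,0,0],"turn":[0,0,0]}])

```text
clock: 8.35
position: [608.7, 206.4, 142.2]
eef_rot: [-0.0, 0.676, 0.737, -0.0]
wrist_force: [0.5, 1.0, -0.7]
grip_width: 0.13
grip_force: 39.3
```

Call:
drive_tool(motion=[{"grip":0,"delta_pos":[0,0,-0.1],"turn":[0,0,0]},{"grip":0,"delta_pos":[0,0,0],"turn":[0,0,0]},{"grip":0,"delta_pos":[0,0,-0.1],"turn":[0,0,0]},{"grip":0,"delta_pos":[0,0,0],"turn":[0,0,0]},{"grip":0,"delta_pos":[0,0,0],"turn":[0,0,0]}])

```text
clock: 8.77
position: [609.0, 206.4, 141.8]
eef_rot: [0.0, 0.676, 0.737, 0.0]
wrist_force: [-1.8, -1.0, 7.1]
grip_width: 0.131
grip_force: 40.5
```

Contact made (7 N up): the hook sits on the strip. Easing off and opening gently.

Call:
drive_tool(motion=[{"grip":0.1,"delta_pos":[0,0,0.1],"turn":[0,0,0]},{"grip":0.16,"delta_pos":[0,0,0],"turn":[0,0,0]},{"grip":0.2,"delta_pos":[0,0,0],"turn":[0,0,0]},{"grip":0.25,"delta_pos":[0,0,0],"turn":[0,0,0]},{"grip":0.3,"delta_pos":[0,0,0],"turn":[0,0,0]}], squeeze=20)

```text
clock: 9.18
position: [608.6, 206.4, 141.0]
eef_rot: [-0.0, 0.676, 0.737, -0.0]
wrist_force: [-0.7, -0.1, -0.6]
grip_width: 0.298
grip_force: 0.0
```

Call:
drive_tool(motion=[{"grip":0.4,"delta_pos":[0,0,0],"turn":[0,0,0]},{"grip":0.45,"delta_pos":[0,0,0],"turn":[0,0,0]},{"grip":0.45,"delta_pos":[0,0,0],"turn":[0,0,0]},{"grip":0.45,"delta_pos":[0,0,0],"turn":[0,0,0]}])

```text
clock: 9.52
position: [608.7, 206.4, 141.2]
eef_rot: [-0.0, 0.676, 0.737, -0.0]
wrist_force: [0.2, 0.3, 0.9]
grip_width: 0.448
grip_force: 0.0
```

Call:
drive_tool(motion=[{"grip":0.45,"delta_pos":[0,0,0.7],"turn":[0,0,0]},{"grip":0.45,"delta_pos":[0,0,1.5],"turn":[0,0,0]},{"grip":0.45,"delta_pos":[0,0,2.5],"turn":[0,0,0]},{"grip":0.45,"delta_pos":[0,0,3],"turn":[0,0,0]},{"grip":0.45,"delta_pos":[0,0,3],"turn":[0,0,0]}])

```text
clock: 9.93
position: [608.3, 206.3, 249.4]
eef_rot: [-0.0, 0.676, 0.737, -0.001]
wrist_force: [-0.2, 0.2, 0.1]
grip_width: 0.453
grip_force: 0.0
```

Call:
drive_tool(motion=[{"grip":0.45,"delta_pos":[0,0,1],"turn":[0,0,0]},{"grip":0.45,"delta_pos":[0,0,0],"turn":[0,0,0]},{"grip":0.45,"delta_pos":[0,0,0],"turn":[0,0,0]},{"grip":0.45,"delta_pos":[0,0,0],"turn":[0,0,0]}])

```text
clock: 10.27
position: [607.5, 206.2, 256.5]
eef_rot: [-0.001, 0.676, 0.737, -0.001]
wrist_force: [0.2, -0.2, -0.4]
grip_width: 0.451
grip_force: 0.0
```

```bash
python3 - <<'E'
from station import robot
from h import *
f=robot.grab_frame("scene")
cv2.imwrite("pics/p4.png",cv2.resize(f["frame"][110:260,385:485],(400,600),interpolation=cv2.INTER_CUBIC))
E
```

```text
(no output)
```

View pics/p4.png

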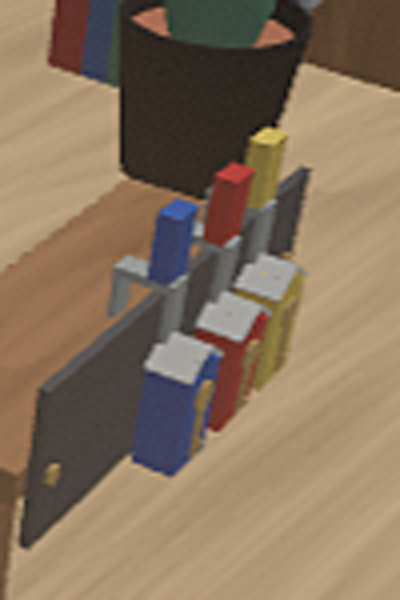

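The red fob hangs upright at about (230,330) in the crop, between blue (175,400) and yellow (270,320), on the same side of the rail. Both neighbours are unmoved and the gripper is clear above.

```bash
python3 -c "
from station import robot
print(robot.sign_off())"
```

```text
the job is handed in; nothing more can be done
None
```

The red fob now hangs by its hook on the rail between the blue and yellow fobs, released and upright. The last picture shows the neighbours undisturbed, and the job was handed in at about 10 s on the robot's clock; no verdict was returned.

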